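# Put the key away and bolt the stock case

## Task

Lay the long brass key that has one large round cup in the empty front bay of the wooden case, shut the lid, and bolt it: lift the bolt's handle out of its notch, slide the bolt home through the lid's staple and drop the handle into the other notch. Leave the other things on the bench where they are.

Things in the scene. Friction and masses are not known exactly. Their poses are not given: they have to be found in the camera images.
- case: Plain wooden case, fixed to the bench: 150 deep (x) by 300 wide (y) by 110 high without its lid, walls 10 thick, with a fitted tray whose floor is 65 above the bench. Origin: centre of its underside; the front face, at x = -75, faces its own -x, roughly to the robot's right. A 6 thick, 22 high partition at x = 36 splits the tray into a wide empty front bay and a narrow back bay holding small keys.
- front_bay (a point): Centre of the floor of the case's empty front bay (case x = -16), 65 above the bench; axes as the case's. The bay is 98 wide (x) and 280 long (y); the case's walls stand 45 above this floor, the partition 22.
- lid (a joint): Lid angle in rad: 0 shut, 1.6 stop. Hinged along the case's top back edge (case x = 75, z = 110); 14 thick, 310 wide, 176 long, 0.5 kg. Opens upwards, its lip rising; a friction hinge holds it open where it starts (1.25 to 1.5); pushed over to below about 1.0 it sinks shut by itself in 1 to 2 s. Shut, its top is 124 above the bench and its lip overhangs the front face by 26.
- lid_edge (a point): Middle of the front edge of the lid's upper (outer) face, 176 from the hinge; 124 above the bench when shut, about 285 when open. Under the lip at case y = 48 hangs a steel staple (24 by 4, 45 long), through which the bolt passes when the lid is shut; with the lid open it sticks out over the front bay's side.
- bolt_start (a point): Point on the bolt rod's axis, level with the handle's first notch (case x = -91, y = -55, z = 80), fixed to the case; axes as the case's. The rod (diameter 12) lies along y, 16 in front of the face. The barrel round it has radius 12 and runs from 18 short of this point to 63 beyond it in +y.
- keeper (a point): Middle of the fixed steel keeper loop on the case's front, on the line of the rod (case y = 67), which the bolt's end enters; 9 wide, reaches 28 out from the face.
- bolt (a joint): Slide of the bolt in m along the case's +y: 0 at the start (withdrawn, handle in the first notch), 0.045 fully home (handle over the second notch, rod through the lid's staple and the keeper); stops 1.5 mm past each. It can slide only while the handle is lifted; friction about 1 N.
- bolt_handle (a joint): Turn of the bolt's handle about the rod in rad: 0 when it hangs in a notch (pointing outwards, 50 degrees below level), growing as it is lifted outwards and up; 0.87 is level, 1.25 the stop. Between the notches it must be above about 0.75; it then rides on the barrel's edge. Let go over a notch it drops in by its own weight; between them it stays up.
- bolt_knob (a point): Centre of the steel ball knob (diameter 16) on the handle, 36 from the rod's axis, on a 7 thick stem. At the start it lies at case x = -114, y = -55, z = 52. With the lid shut the lip is above it, so a tool has to come in tilted, its top leaning out from the case's front.
- key: The key to put away: brass, about 161 long, with a tube (diameter 10, 87 long, its axis 9 above the underside) along its own x from -45 to 42, one large round cup (diameter 28, 9 high) at x = 68, and a flat touch piece (15 wide) at x = -61. Mass about 60 g. Origin: on the underside below the middle of the tube; it lies with z up on the sheet.
- two_cup_key: Another brass key of the same length with two small cups (diameter 19) at one end; leave it. Origin as the key's.
- short_key: A short brass key, 92 long, with one small cup; leave it. Origin as the key's.
- sheet: The 300 (x) by 280 (y) by 2 thick metal sheet on the bench, fixed, on which the three keys lie roughly along its x. Origin: centre of its underside.
- jar: Small amber glass jar with a white lid, diameter 34, 55 high, standing in front of the case; leave it. Origin: centre of its underside.
- bench_block: Dark steel bench block 50 by 50 by 30 high; leave it. Origin: centre of its underside.
- hammer: Hammer 240 long lying on the bench; leave it.
- pliers: Flat-nose pliers with yellow grips, about 160 long, 12 high, lying on the bench; leave them.
- pin_cup: Small white dish, diameter 52, 28 high; leave it. Origin: centre of its underside.
- wood_former: Turned wooden former, diameter 42, 75 high, standing on the sheet; leave it. Origin: centre of its underside.

How it is judged:
By the outcome, as a careful person would: the job done as asked, in the order asked, and still so for the second after the job is handed in, with the robot touching nothing.
It also fails if it takes over 54 s, if anything falls off the work surface, if the arm or the gripper's body presses on something with over 40 N, if the wrist force passes 120 N, or if a joint passes its speed limit or range.

## Robot

A 7-joint arm with a two-finger parallel gripper is mounted at the origin on the work surface. World frame = base frame: x ahead of the robot, y to its left, z up, the work surface at z = 0. Lengths are in m, angles in rad, forces in N, time in s.
With the tool pointing down it reaches from about 0.4 to 0.875 m from the base axis. Payload 19.3 kg.
Tool frame: the origin (TCP) lies between the finger pads; the fingertips stand bot.tcp_to_tips ahead of it and the grasp point (between the pads) is the TCP (bot.tcp_to_tips is the distance from the TCP to the fingertips, in m); z points along the fingers, y is the line along which they close (so a half turn about z gives the same grasp; the last joint's range is limited). The gripper opens to 85 mm and grips with 20 to 120 N. Pads are 22 mm wide; open, the fingers measure 114 mm over their backs; the gripper's body (76 mm by 85 mm) begins 54 mm behind the grasp point. The pads swing forward as they close: fully open they stand 13 mm farther back than shut.
Start: joints at [1.272, 0.521, -0.036, 1.599, 0.021, 1.021, -0.113], TCP at [0.142, -0.609, 0.25] pointing down, gripper open.
Joint ranges: [-2.91, 2.91], [-0.3, 2.13], [-1.5, 1.42], [0.17, 2.43], [-1.26, 4.41], [0.16, 1.93], [-2.52, 2.52]. Speed limits (rad/s): [1.89, 1.89, 2.39, 2.39, 3.01, 3.01, 3.01].

## Interface

Orientations are given as [roll, pitch, yaw] about the fixed x, y, z axes, in that order (R = Rz(yaw) Ry(pitch) Rx(roll)).
In Python, from workcell import telemetry, grab_frame, bot gives the robot as it stands. The module is installed in compiled form; this text tells all that it offers.
- The arm moves only by the shell command python3 -m crank 'ROWS' [FORCE]. ROWS is text: rows parted by semicolons, each of 7 numbers parted by spaces: the finger opening in m, from 0 to 0.0854, then the shift along the tool's x, y, z in m, then the turn, a rotation vector about the tool's x, y, z in degrees. A call has exactly 8 rows; each row shifts and turns the commanded pose from where the row before left it, along the tool's axes as they then stand; what a row does not reach is not made up. A row lasts 1/12 s, in which the tool goes at most 41.7 mm and 7.16 degrees, less where a joint would pass 70% of its speed; a pose out of reach is approached as far as the arm can. A call with a gripper value outside its range is refused whole. The fingers move at their own pace and stop on an object; FORCE is the grip in N (left out, the last holds). Time passes only in rows, so rows that do not move let the fingers close, or fill a call up. It gives the time, the measured TCP pose, the force, the opening and the grip force at its end, in the units of the state.
- telemetry.observe(): the state, without advancing time (a new reading comes with each control period).
- grab_frame(name): name is "scene" or "top"; returns a dict with "pixels" (400x640x3 uint8, red, green, blue), "depth" (400x640 float32, m along the optical axis (not along the pixel's ray), 0 where there is no reading), "vertical_fov" (degrees; the focal length in pixels is half the picture's height over the tangent of half this angle, whatever the lens; pixels are square), "cx", "cy" (the principal point, pixels), "distortion" ([k1, k2, p1, p2, k3] as OpenCV has them; the pictures are not rectified), "R" (3x3) and "t" (3): a world point X has camera coordinates R X + t. Camera axes: x right, y down, z forward; pixel columns grow to the right and rows downward; lengths in m; the calibration is good to about 2 mm. A picture is of the moment at which its call begins.
- bot.job_done(): hands the job in; it is judged then, once.
The state is a dict: "clock": time; "qpos": joint angles; "qd": joint speeds; "joint_efforts": joint torques, N m; "position": TCP position; "tool_rot": TCP orientation; "force": force on the tool from outside, world axes, zero at the start; "moment": the same for the moment, N m; "grip_width": finger opening in m; "finger_force": force on a finger pad.
Only numpy, scipy, OpenCV 4.12 (cv2) and the standard library are available. Lean on these libraries where they do the work, as an engineer would, in place of code of your own. Each camera call takes 0.05 s, during which the arm holds its last target. There are 200 camera calls.

## Working session

There is one attempt and no reset: what is moved stays moved. The work goes in short steps, Python scripts to look and compute and a shell command to move; the robot and the scene stay as the last step left them, time stands still between calls to the robot, and variables do not carry over. Pictures are saved under pics/ and viewed, at most 10 in all, crops included, and the job is handed in when it is done.

```bash
mkdir -p pics; cat > h.py <<'E'
import numpy as np, cv2
from workcell import telemetry, grab_frame, bot
def shot(n,f=None):
    g=grab_frame(n)
    if f: cv2.imwrite('pics/'+f,g['pixels'][:,:,::-1])
    return g
def K(g):
    f=200/np.tan(np.radians(g['vertical_fov'])/2)
    return np.array([[f,0,g['cx']],[0,f,g['cy']],[0,0,1.]])
def und(g,uv):
    return cv2.undistortPoints(np.array(uv,float).reshape(-1,1,2),K(g),np.array(g['distortion'],float)).reshape(-1,2)
def plane(g,uv,z):
    p=und(g,uv); d=np.c_[p,np.ones(len(p))]@g['R']; c=-g['R'].T@g['t']
    return c+d*((z-c[2])/d[:,2])[:,None]
def pts(g,uv):
    uv=np.array(uv).reshape(-1,2); p=und(g,uv); z=np.array([g['depth'][int(round(v)),int(round(u))] for u,v in uv])
    return (np.c_[p,np.ones(len(p))]*z[:,None]-g['t'])@g['R']
def cloud(g):
    v,u=np.mgrid[0:400,0:640]; P=pts(g,np.c_[u.ravel(),v.ravel()]).reshape(400,640,3); P[g['depth']==0]=np.nan; return P
def proj(g,X):
    r,_=cv2.Rodrigues(g['R']); return cv2.projectPoints(np.array(X,float).reshape(-1,1,3),r,np.array(g['t'],float),K(g),np.array(g['distortion'],float))[0].reshape(-1,2)
E
python3 - <<'E'
from h import *
for n in('scene','top'):
    g=shot(n,n+'0.png'); print(n,g['vertical_fov'],-g['R'].T@g['t'],g['R'][2],g['distortion'])
print(telemetry.observe(),bot.tcp_to_tips)
E
```

```text
scene 54.83396230394612 [ 1.49623581 -0.42932815  0.7843737 ] [-0.75600743  0.28740832 -0.58808947] [-0.05332507  0.          0.          0.          0.        ]
top 43.26573632684641 [ 0.402858   -0.09152051  1.47164332] [ 0.13809633 -0.00720483 -0.9903926 ] [-0.00724787  0.          0.          0.          0.        ]
{'clock': 0.1, 'qpos': array([ 1.27181937,  0.52191306, -0.03632376,  1.59990563,  0.02120268,
        1.0211046 , -0.11275645]), 'qd': array([-0.0009777 , -0.0008739 , -0.00010237, -0.00123254, -0.00028041,
        0.00158633,  0.0007212 ]), 'joint_efforts': array([ 2.80937646e-03, -9.28486276e+01,  1.98355079e+00, -3.70529294e+01,
        1.81303010e-02,  5.29990095e-03, -5.75616832e-05]), 'position': array([ 0.14165021, -0.60847035,  0.24982534]), 'tool_rot': array([-3.14064959e+00,  6.90926796e-05,  2.28806960e-01]), 'force': array([-0.53618286, -0.69974072, -0.96708827]), 'moment': array([ 0.00331925,  0.0339487 , -0.02484999]), 'finger_force': 0.0, 'grip_width': 0.0852032312741988} 0.019
```

View pics/scene0.png

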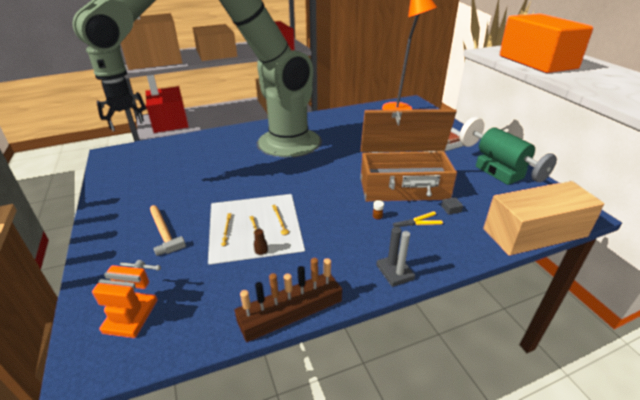

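View pics/top0.png

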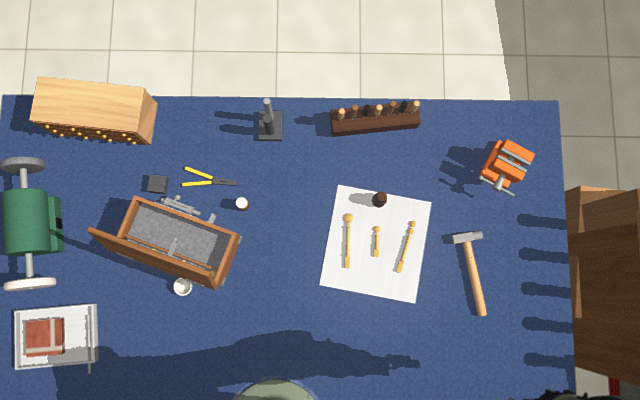

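The top view shows the keys at (348,240), (376,240) and (405,246), and the case at (180,240) with its front facing image-up (world +x). The scene view shows the bolt near (420,182). Next I'll zoom in on both and measure.

```bash
cat > m.py <<'E'
from h import *
g=shot('top'); s=shot('scene')
a=cv2.resize(g['pixels'][180:305,310:440],None,fx=3,fy=3,interpolation=2)
b=cv2.resize(g['pixels'][180:305,85:250],None,fx=3,fy=3,interpolation=2)[:, :400]
c=cv2.resize(s['pixels'][95:225,345:475],None,fx=3,fy=3,interpolation=2)
im=np.zeros((400,400*2,3),np.uint8); im[:375,:390]=a; im[:390,400:790]=c
cv2.imwrite('pics/crops.png',im[:,:,::-1])
hsv=cv2.cvtColor(g['pixels'],cv2.COLOR_RGB2HSV)
P=cloud(g)
m=cv2.inRange(hsv,(12,90,90),(32,255,255)); m[:,:325]=0;m[:,432:]=0;m[:205]=0;m[300:]=0
n,l,st,ce=cv2.connectedComponentsWithStats(m)
for i in range(1,n):
    if st[i,4]<30: continue
    v,u=np.nonzero(l==i); W=plane(g,np.c_[u,v],0.011)[:,:2]
    c,(w,h),ang=cv2.minAreaRect(W.astype(np.float32)); 
    mu=W.mean(0); e,V=np.linalg.eigh(np.cov((W-mu).T)); d=V[:,1]; d=d*np.sign(d[0]); t=(W-mu)@d; q=(W-mu)@V[:,0]
    print(st[i],'rect',np.round(c,4),w,h,'dir',np.degrees(np.arctan2(d[1],d[0])),'t',t.min(),t.max(),'mu',mu)
    print([ (round(float(x),3),round(float(np.ptp(q[abs(t-x)<.004])),4)) for x in np.arange(-.08,.09,.01) if (abs(t-x)<.004).any()])
E
python3 m.py
```

```text
[344 214   9  54 198] rect [ 0.526  -0.2023] 0.023396166041493416 0.15438537299633026 dir -1.6754238243806316 t -0.08320463327412037 0.07152816796781508 mu [ 0.53187315 -0.20090859]
[(-0.08, 0.0088), (-0.07, 0.0115), (-0.06, 0.0117), (-0.05, 0.0087), (-0.04, 0.006), (-0.03, 0.006), (-0.02, 0.0031), (-0.01, 0.0031), (-0.0, 0.0031), (0.01, 0.0059), (0.02, 0.0059), (0.03, 0.006), (0.04, 0.006), (0.05, 0.0175), (0.06, 0.0235), (0.07, 0.0175)]
[396 221  20  52 187] rect [ 0.511  -0.3703] 0.015662509948015213 0.15550728142261505 dir -17.241018958443167 t -0.07503679852601125 0.08047111085717763 mu [ 0.50844588 -0.36939165]
[(-0.07, 0.0138), (-0.06, 0.0118), (-0.05, 0.013), (-0.04, 0.0099), (-0.03, 0.0063), (-0.02, 0.0072), (-0.01, 0.0064), (-0.0, 0.0064), (0.01, 0.0064), (0.02, 0.0064), (0.03, 0.0064), (0.04, 0.0056), (0.05, 0.0156), (0.06, 0.0064), (0.07, 0.0148), (0.08, 0.0092)]
[374 226   6  31 108] rect [ 0.5251 -0.2852] 0.014594944193959236 0.08752577006816864 dir -1.5242255775680615 t -0.04283646027733879 0.04490580515982554 mu [ 0.52401104 -0.28461088]
[(-0.04, 0.0117), (-0.03, 0.0117), (-0.02, 0.0116), (-0.01, 0.003), (-0.0, 0.003), (0.01, 0.003), (0.02, 0.0059), (0.03, 0.0146), (0.04, 0.0147)]
```

View pics/crops.png

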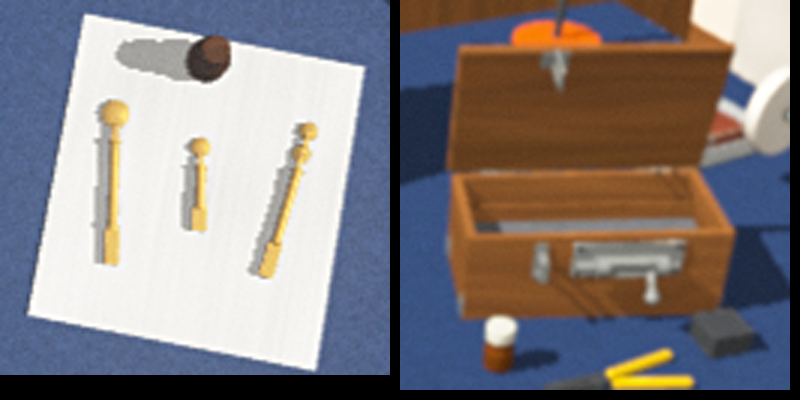

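The left key (348,240) has the one large cup, and its tube middle is at about (0.526, -0.202), direction about -1.7°. The scene crop shows the handle hanging from the barrel on the right and the keeper on the left. Next is the case pose and the obstacles around it.

```bash
cat > c.py <<'E'
from h import *
g=shot('top'); s=shot('scene')
P=cloud(g); 
A=P[195:292,85:245].reshape(-1,3); 
R=A[(abs(A[:,2]-.11)<.004)]
print(len(R)); 
c,wh,a=cv2.minAreaRect(R[:,:2].astype(np.float32)); print('rim top',c,wh,a,cv2.boxPoints((c,wh,a)))
# scene: front face points
Q=cloud(s)[150:210,350:470].reshape(-1,3); Q=Q[(Q[:,2]>.015)&(Q[:,2]<.10)]
# ransac line in xy
rng=np.random.default_rng(0); best=(0,)
for _ in range(500):
    i,j=rng.choice(len(Q),2,False); d=Q[j,:2]-Q[i,:2]; L=np.hypot(*d)
    if L<.08: continue
    n=np.array([-d[1],d[0]])/L; r=abs((Q[:,:2]-Q[i,:2])@n)<.003
    if r.sum()>best[0]: best=(r.sum(),r)
F=Q[best[1]][:,:2]; mu=F.mean(0); e,V=np.linalg.eigh(np.cov((F-mu).T)); d=V[:,1]; d*=-np.sign(d[1]); n=np.array([d[1],-d[0]]) 
t=(F-mu)@d
print('face',best[0],mu,d,'yaw case',np.degrees(np.arctan2(-d[0],d[1])),'t',t.min(),t.max(), 'ends',mu+d*t.min(),mu+d*t.max())
S=Q[:,:2]@n-mu@n   # outward? 
np.save('face.npy',np.array([mu,d]))
# lid points and heights
B=P[195:300,80:245].reshape(-1,3); print('zmax',np.nanmax(B[:,2]))
T=B[B[:,2]>.2]; c,wh,a=cv2.minAreaRect(T[:,:2].astype(np.float32)); print('lid',cv2.boxPoints((c,wh,a)))
for nm,(u,v) in dict(jar=(242,203),block=(157,184),pl=(210,180),plhead=(228,182),cup=(182,287),former=(381,199)).items(): print(nm,np.round(pts(g,[(u,v)]),3))
E
python3 c.py
```

```text
667
rim top (0.5096240639686584, 0.27730250358581543) (0.3018719553947449, 0.16606761515140533) 69.9264907836914 [[0.37982923 0.16403474]
 [0.53580874 0.10703611]
 [0.6394189  0.39057028]
 [0.4834394  0.4475689 ]]
face 1202 [0.58486928 0.24141722] [-0.33900133 -0.9407859 ] yaw case 160.1839589078817 t -0.15900761032416666 0.14373360166416047 ends [0.63877307 0.39100934] [0.5361434  0.10619468]
zmax 0.29209976130225895
lid [[0.3970149  0.15178116]
 [0.4693322  0.12612148]
 [0.57272446 0.41751432]
 [0.5004072  0.443174  ]]
jar [[0.626 0.103 0.053]]
block [[0.683 0.355 0.026]]
pl [[ 0.702  0.207 -0.001]]
plhead [[0.694 0.151 0.011]]
cup [[0.387 0.274 0.005]]
former [[ 0.637 -0.289  0.081]]
```

```bash
cat > d.py <<'E'
# residual to a target pose in tool axes: d.py x y z yaw_deg [tilt_deg about tool y]; "case" before x y z => case coords in mm
import sys
from h import *
from scipy.spatial.transform import Rotation as Ro
C=np.array([.5171,.2745,0]); A=np.radians(160); RC=Ro.from_euler('z',A).as_matrix()
a=sys.argv[1:]; cs=a[0]=='case'
if cs: a=a[1:]
p=np.array(a[:3],float); 
if cs: p=C+RC@(p/1000)
T=Ro.from_euler('xyz',[np.pi,0,np.radians(float(a[3]))])
if len(a)>4: T=T*Ro.from_euler('y',float(a[4]),degrees=True)
s=telemetry.observe(); R=Ro.from_euler('xyz',s['tool_rot'])
print('t',round(s['clock'],2),'pos',np.round(s['position'],4),'case',np.round(RC.T@(s['position']-C)*1000,1),'F',np.round(s['force'],1),'w',round(s['grip_width'],4),'fingF',s['finger_force'])
print('q',np.round(s['qpos'],2))
print('shift tool mm',np.round(R.inv().apply(p-s['position'])*1000,1),'turn deg',np.round((R.inv()*T).as_rotvec(degrees=True),1),'| shift in target axes',np.round(T.inv().apply(p-s['position'])*1000,1))
E
M='python3 -m crank'
$M '.05 .0294 -.0192 0 0 0 0;.05 .0294 -.0192 0 0 0 0;.05 .0294 -.0192 0 0 0 0;.05 .0294 -.0192 0 0 0 0;.05 .0294 -.0192 0 0 0 0;.05 .0294 -.0192 0 0 0 0;.05 .0294 -.0192 0 0 0 0;.05 .0294 -.0192 0 0 0 0'
$M '.05 .0294 -.0192 .01 0 0 0;.05 .0294 -.0192 .01 0 0 0;.05 .0294 -.0192 .01 0 0 0;.05 .0294 -.0192 .01 0 0 0;.05 .0294 -.0192 .01 0 0 0;.05 .0294 -.0192 .01 0 0 0;.05 .0294 -.0192 .01 0 0 0;.05 .0294 -.0192 .01 0 0 0'
$M '.05 0 0 .01 0 0 5;.05 0 0 .01 0 0 5;.05 0 0 .01 0 0 4.8;.05 0 0 .01 0 0 0;.05 0 0 .01 0 0 0;.05 0 0 0 0 0 0;.05 0 0 0 0 0 0;.05 0 0 0 0 0 0'
python3 d.py .531 -.2024 .024 -1.7
```

```text
clock: 0.97
position: [0.3369, -0.4044, 0.2505]
tool_rot: [3.141, -0.0, 0.229]
force: [0.8, -1.0, -0.0]
grip_width: 0.0499
finger_force: 0.0
clock: 1.63
position: [0.5312, -0.2014, 0.1698]
tool_rot: [3.141, -0.0, 0.229]
force: [0.5, -0.5, -0.0]
grip_width: 0.0499
finger_force: 0.0
clock: 2.3
position: [0.5303, -0.2031, 0.1206]
tool_rot: [-3.142, -0.0, -0.029]
force: [0.2, -0.4, 0.6]
grip_width: 0.0498
finger_force: 0.0
t 2.3 pos [ 0.5303 -0.2031  0.1206] case [-175.8  444.3  120.6] F [ 0.2 -0.4  0.6] w 0.0498 fingF 0.0
q [ 0.32  0.6  -0.08  1.86  0.07  0.69 -1.4 ]
shift tool mm [ 0.6 -0.7 96.6] turn deg [-0.  -0.   0.1] | shift in target axes [ 0.6 -0.7 96.6]
```

```bash
M='python3 -m crank'
$M '.05 0 0 .02 0 0 0;.05 0 0 .02 0 0 0;.05 0 0 .02 0 0 0;.05 0 0 .015 0 0 0;.05 0 0 .012 0 0 0;.05 0 0 .009 0 0 0;.05 0 0 0 0 0 0;.05 0 0 0 0 0 0' 30
$M '0 0 0 0 0 0 0;0 0 0 0 0 0 0;0 0 0 0 0 0 0;0 0 0 0 0 0 0;0 0 0 0 0 0 0;0 0 0 0 0 0 0;0 0 0 0 0 0 0;0 0 0 0 0 0 0' 40
python3 d.py .531 -.2024 .15 -1.7
```

```text
clock: 2.97
position: [0.5303, -0.2029, 0.0246]
tool_rot: [-3.142, -0.0, -0.029]
force: [-0.9, -0.5, -0.2]
grip_width: 0.05
finger_force: 0.0
clock: 3.63
position: [0.5306, -0.203, 0.025]
tool_rot: [3.141, -0.001, -0.029]
force: [-0.9, 1.5, 7.9]
grip_width: 0.0081
finger_force: 39.1
t 3.63 pos [ 0.5306 -0.203   0.025 ] case [-176.   444.1   25. ] F [-0.9  1.5  7.9] w 0.0081 fingF 39.12703514099121
q [ 0.31  0.76 -0.07  1.88  0.1   0.5  -1.43]
shift tool mm [   0.5   -0.6 -125. ] turn deg [ 0.  -0.1  0. ] | shift in target axes [   0.4   -0.6 -125. ]
```

```bash
M='python3 -m crank'
$M '0 0 0 -.01 0 0 0;0 0 0 -.02 0 0 0;0 0 0 -.03 0 0 0;0 0 0 -.03 0 0 -6;0 0 0 -.03 0 0 -6;0 0 0 -.02 0 0 -6;0 0 0 0 0 0 -6;0 0 0 0 0 0 -6'
$M '0 0 0 0 0 0 -6;0 0 0 0 0 0 -6;0 0 0 0 0 0 -6;0 0 0 0 0 0 -6;0 0 0 0 0 0 -6;0 0 0 0 0 0 -6;0 0 0 0 0 0 -5.7;0 0 0 0 0 0 0'
python3 d.py case -176 -40 170 70
python3 - <<'E'
from h import *
g=shot('top'); s=shot('scene')
im=np.vstack([g['pixels'][150:350,240:560],s['pixels'][100:300,160:480]])
cv2.imwrite('pics/lift.png',cv2.resize(im,None,fx=1.5,fy=1.5)[:,:,::-1])
E
```

```text
clock: 4.3
position: [0.5308, -0.2032, 0.1667]
tool_rot: [3.139, -0.002, 0.499]
force: [-0.5, -0.1, -1.8]
grip_width: 0.0083
finger_force: 39.3
clock: 4.97
position: [0.53, -0.2031, 0.165]
tool_rot: [3.141, 0.0, 1.227]
force: [-0.0, -0.9, -1.4]
grip_width: 0.0081
finger_force: 39.3
t 4.97 pos [ 0.53   -0.2031  0.165 ] case [-175.5  444.4  165. ] F [-0.  -0.9 -1.4] w 0.0081 fingF 39.315794706344604
q [ 0.56  0.57 -0.42  1.82  0.31  0.82 -0.35]
shift tool mm [484.4   2.9  -5.2] turn deg [0.  0.  0.3] | shift in target axes [484.4   0.5  -5. ]
```

View pics/lift.png

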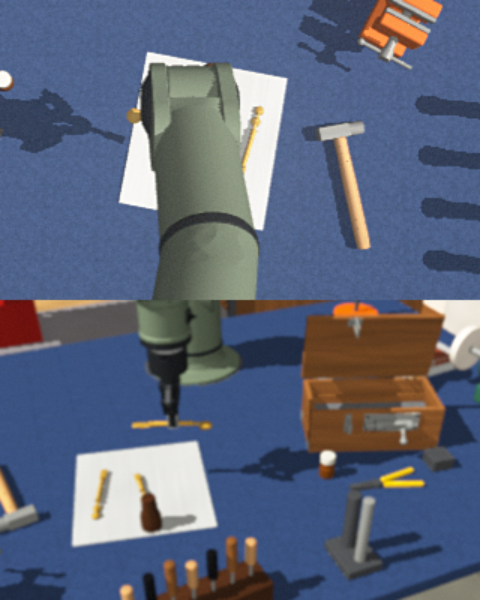

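The key hangs level and square in the gripper, and the other two are undisturbed. Next I'll travel along the case's front, then come in over the bay.

```bash
M='python3 -m crank'
$M '0 .03 0 -.002 0 0 0;0 .03 0 -.003 0 0 0;0 .03 0 0 0 0 0;0 .03 0 0 0 0 0;0 .03 0 0 0 0 0;0 .03 0 0 0 0 0;0 .03 0 0 0 0 0;0 .03 0 0 0 0 0'
$M '0 .03 0 0 0 0 0;0 .03 0 0 0 0 0;0 .03 0 0 0 0 0;0 .03 0 0 0 0 0;0 .03 0 0 0 0 0;0 .03 0 0 0 0 0;0 .03 0 0 0 0 0;0 .03 0 0 0 0 0'
python3 d.py case -32 -40 165 70
```

```text
clock: 5.73
position: [0.6126, 0.0242, 0.1697]
tool_rot: [3.141, 0.0, 1.218]
force: [-0.1, -0.5, -0.4]
grip_width: 0.0081
finger_force: 39.3
clock: 6.4
position: [0.6945, 0.2498, 0.1696]
tool_rot: [3.141, 0.0, 1.218]
force: [0.8, 0.3, -1.5]
grip_width: 0.0081
finger_force: 39.3
t 6.4 pos [0.6945 0.2498 0.1696] case [-175.2  -37.4  169.6] F [ 0.8  0.3 -1.5] w 0.0081 fingF 39.3138724565506
q [-0.2   0.81 -0.41  1.31  0.33  1.09 -1.  ]
shift tool mm [   2.1 -143.2    4.6] turn deg [ 0.   0.  -0.2] | shift in target axes [   2.6 -143.2    4.6]
```

```bash
M='python3 -m crank'
$M '0 .002 -.022 0 0 0 0;0 0 -.024 0 0 0 0;0 0 -.024 0 0 0 0;0 0 -.024 0 0 0 0;0 0 -.024 0 0 0 0;0 0 -.025 0 0 0 0;0 0 0 0 0 0 0;0 0 0 0 0 0 0'
python3 d.py case -32 -40 89 70
python3 - <<'E'
from h import *
g=shot('top'); s=shot('scene')
im=np.hstack([g['pixels'][150:320,60:300],s['pixels'][60:230,300:540]])
cv2.imwrite('pics/over.png',cv2.resize(im,None,fx=1.66,fy=1.66)[:,:,::-1])
E
```

```text
clock: 7.07
position: [0.5597, 0.2998, 0.17]
tool_rot: [3.141, -0.0, 1.221]
force: [0.1, -0.0, -1.1]
grip_width: 0.0078
finger_force: 39.4
t 7.07 pos [0.5597 0.2998 0.17  ] case [-31.4 -38.4 170. ] F [ 0.1 -0.  -1.1] w 0.0078 fingF 39.38343286514282
q [-0.3   0.66 -0.43  1.63  0.32  0.93 -1.2 ]
shift tool mm [ 1.6  0.6 81. ] turn deg [ 0.  -0.  -0.1] | shift in target axes [ 1.6  0.6 81. ]
```

View pics/over.png

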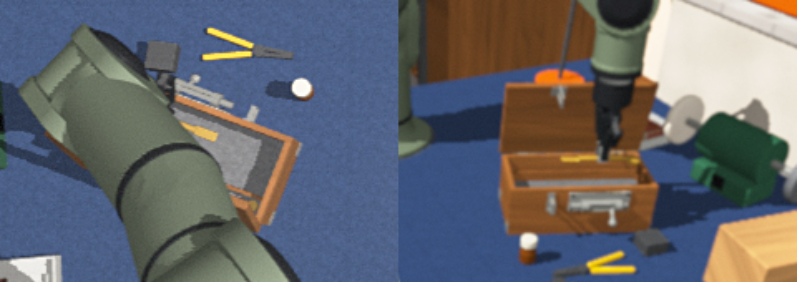

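```bash
python3 - <<'E'
from h import *
s=shot('scene'); P=cloud(s); C=np.array([.5171,.2745,0]); a=np.radians(160)
Rz=np.array([[np.cos(a),-np.sin(a),0],[np.sin(a),np.cos(a),0],[0,0,1]])
Q=(P-C)@Rz*1000
for u in (415,425,435,445,455):
    print(u,[ (v,)+tuple(np.round(Q[v,u]).tolist()) for v in range(40,125,8)])
E
```

```text
415 [(40, -58.0, 40.0, 530.0), (48, -56.0, 37.0, 508.0), (56, -60.0, 36.0, 487.0), (64, -58.0, 32.0, 464.0), (72, 1469.0, -383.0, -33.0), (80, 1459.0, -387.0, -86.0), (88, 1473.0, -398.0, -147.0), (96, 917.0, -251.0, 3.0), (104, 807.0, -227.0, 0.0), (112, 40.0, -14.0, 278.0), (120, 47.0, -20.0, 246.0)]
425 [(40, -66.0, 15.0, 532.0), (48, -70.0, 13.0, 511.0), (56, -77.0, 12.0, 492.0), (64, -78.0, 9.0, 470.0), (72, -78.0, 6.0, 447.0), (80, -61.0, -2.0, 419.0), (88, -67.0, -4.0, 397.0), (96, -69.0, -7.0, 374.0), (104, -74.0, -9.0, 351.0), (112, -64.0, -16.0, 321.0), (120, -62.0, -20.0, 294.0)]
435 [(40, -80.0, -9.0, 535.0), (48, -85.0, -10.0, 515.0), (56, -86.0, -13.0, 494.0), (64, -92.0, -15.0, 474.0), (72, -88.0, -19.0, 450.0), (80, -79.0, -26.0, 425.0), (88, -77.0, -30.0, 400.0), (96, -78.0, -34.0, 377.0), (104, -77.0, -38.0, 352.0), (112, -69.0, -45.0, 323.0), (120, -69.0, -49.0, 297.0)]
445 [(40, -76.0, -37.0, 534.0), (48, -91.0, -36.0, 516.0), (56, -100.0, -36.0, 498.0), (64, -98.0, -41.0, 475.0), (72, -95.0, -46.0, 452.0), (80, -77.0, -56.0, 424.0), (88, -75.0, -61.0, 399.0), (96, -67.0, -68.0, 373.0), (104, -66.0, -73.0, 347.0), (112, 41.0, -116.0, 276.0), (120, 51.0, -125.0, 243.0)]
455 [(40, -14.0, -87.0, 520.0), (48, -83.0, -66.0, 515.0), (56, -99.0, -64.0, 497.0), (64, -99.0, -68.0, 476.0), (72, 2390.0, -1007.0, -322.0), (80, 2386.0, -1020.0, -396.0), (88, 2389.0, -1036.0, -474.0), (96, 2366.0, -1042.0, -545.0), (104, 2341.0, -1047.0, -615.0), (112, 40.0, -150.0, 276.0), (120, 598.0, -379.0, -2.0)]
```

Wrist housing is about 70 mm clear of the lid's edge after the descent. Going down and releasing.

```bash
M='python3 -m crank'
$M '0 .002 0 .015 0 0 0;0 0 0 .015 0 0 0;0 0 0 .015 0 0 0;0 0 0 .015 0 0 0;0 0 0 .01 0 0 0;0 0 0 .008 0 0 0;0 0 0 .002 0 0 0;0 0 0 0 0 0 0'
python3 d.py case -32 -40 87 70
```

```text
clock: 7.88
position: [0.5613, 0.3006, 0.0888]
tool_rot: [-3.141, 0.001, 1.221]
force: [-0.4, -0.3, -0.9]
grip_width: 0.0082
finger_force: 39.5
t 7.88 pos [0.5613 0.3006 0.0888] case [-32.6 -39.7  88.8] F [-0.4 -0.3 -0.9] w 0.0082 fingF 39.48376715183258
q [-0.33  0.76 -0.39  1.67  0.38  0.79 -1.24]
shift tool mm [ 0.3 -0.6  1.8] turn deg [-0.  0. -0.] | shift in target axes [ 0.3 -0.6  1.8]
```

```bash
M='python3 -m crank'
$M '0 0 0 .0015 0 0 0;0 0 0 0 0 0 0;.024 0 0 0 0 0 0;.024 0 0 0 0 0 0;.024 0 0 0 0 0 0;.024 0 0 0 0 0 0;.024 0 0 -.005 0 0 0;.024 0 0 -.015 0 0 0'
$M '.024 0 0 -.03 0 0 0;.024 0 0 -.035 0 0 0;.024 0 0 -.035 0 0 0;.024 0 0 -.035 0 0 0;.024 0 0 -.035 0 0 0;0 0 0 -.035 0 0 0;0 0 0 -.035 0 0 0;0 0 0 -.013 0 0 0'
python3 d.py case 115 -40 360 70
python3 - <<'E'
from h import *
g=shot('top'); s=shot('scene')
im=np.hstack([g['pixels'][150:320,60:300],s['pixels'][60:230,300:540]])
cv2.imwrite('pics/placed.png',cv2.resize(im,None,fx=1.66,fy=1.66)[:,:,::-1])
E
```

```text
clock: 8.55
position: [0.5605, 0.3003, 0.1066]
tool_rot: [-3.14, 0.002, 1.222]
force: [-0.7, -0.1, -0.2]
grip_width: 0.0241
finger_force: 0.0
clock: 9.22
position: [0.5618, 0.3015, 0.3665]
tool_rot: [3.138, -0.005, 1.222]
force: [0.6, 0.8, 0.1]
grip_width: 0.0003
finger_force: 0.0
t 9.22 pos [0.5618 0.3015 0.3665] case [-32.8 -40.6 366.5] F [0.6 0.8 0.1] w 0.0003 fingF 0.0
q [-0.28  0.48 -0.48  1.4   0.22  1.31 -1.11]
shift tool mm [  -0.7 -147.8    5.9] turn deg [ 0.2 -0.3  0. ] | shift in target axes [  -0.6 -147.8    6.5]
```

View pics/placed.png

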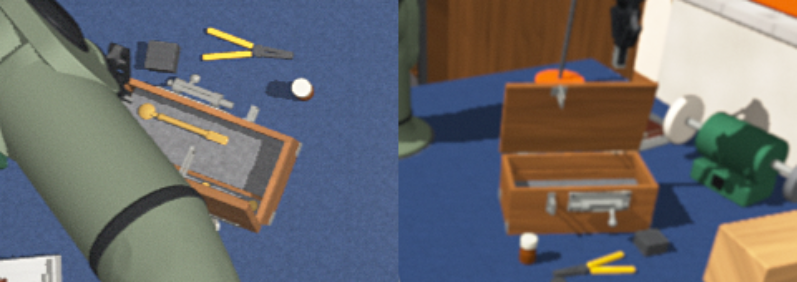

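The key lies flat in the front bay, with its cup at (147,111). Now over and behind the lid to push it.

```bash
M='python3 -m crank'
$M '0 0 -.024 0 0 0 0;0 0 -.025 0 0 0 0;0 0 -.025 0 0 0 0;0 0 -.025 0 0 0 0;0 0 -.025 0 0 0 0;0 0 -.024 .01 0 0 0;0 0 0 .03 0 0 0;0 0 0 .03 0 0 0'
$M '0 0 0 .03 0 0 0;0 0 .01 .003 0 0 0;0 0 .012 0 0 0 0;0 0 .012 0 0 0 0;0 0 .01 0 0 0 0;0 0 .01 0 0 0 0;0 0 .01 0 0 0 0;0 0 .01 0 0 0 0'
python3 d.py case -40 -40 262 70
```

```text
clock: 9.98
position: [0.421, 0.3521, 0.2905]
tool_rot: [3.141, -0.002, 1.224]
force: [2.0, -1.0, -1.6]
grip_width: -0.0002
finger_force: 0.0
clock: 10.65
position: [0.4929, 0.3258, 0.2584]
tool_rot: [3.141, -0.001, 1.221]
force: [-2.2, 1.0, -0.7]
grip_width: 0.0005
finger_force: 0.7
t 10.65 pos [0.4929 0.3258 0.2584] case [ 40.3 -39.9 258.4] F [-2.2  1.  -0.7] w 0.0005 fingF 0.7104561739834026
q [-0.34  0.49 -0.49  1.67  0.26  1.04 -1.26]
shift tool mm [ 0.1 80.3 -3.6] turn deg [ 0. -0. -0.] | shift in target axes [ 0.1 80.3 -3.6]
```

```bash
M='python3 -m crank'
$M '0 0 .01 0 0 0 0;0 0 .01 0 0 0 0;0 0 .01 0 0 0 0;0 0 .01 0 0 0 0;0 0 .01 0 0 0 0;0 0 .01 0 0 0 0;0 0 .012 0 0 0 0;0 0 .012 0 0 0 0'
$M '0 0 .01 0 0 0 0;0 0 0 -.01 0 0 0;0 0 0 -.02 0 0 0;0 0 0 -.02 0 0 0;0 0 0 -.01 0 0 0;0 0 0 0 0 0 0;0 0 0 0 0 0 0;0 0 0 0 0 0 0'
python3 d.py case -250 -55 300 160
python3 - <<'E'
from h import *
s=shot('scene'); 
cv2.imwrite('pics/lid.png',cv2.resize(s['pixels'][60:230,300:540],None,fx=2,fy=2)[:,:,::-1])
E
```

```text
clock: 11.32
position: [0.5718, 0.297, 0.2578]
tool_rot: [3.141, 0.0, 1.222]
force: [-0.4, -0.1, -1.3]
grip_width: -0.0
finger_force: 0.0
clock: 11.98
position: [0.5798, 0.2939, 0.3169]
tool_rot: [-3.141, 0.001, 1.222]
force: [0.2, -0.1, -0.6]
grip_width: 0.0003
finger_force: 0.0
t 11.98 pos [0.5798 0.2939 0.3169] case [-52.3 -39.6 316.9] F [ 0.2 -0.1 -0.6] w 0.0003 fingF 0.0
q [-0.26  0.54 -0.47  1.43  0.25  1.23 -1.11]
shift tool mm [ 15.3 197.7  16.8] turn deg [ -0.1   0.  -90. ] | shift in target axes [-197.7   15.4   16.9]
```

View pics/lid.png

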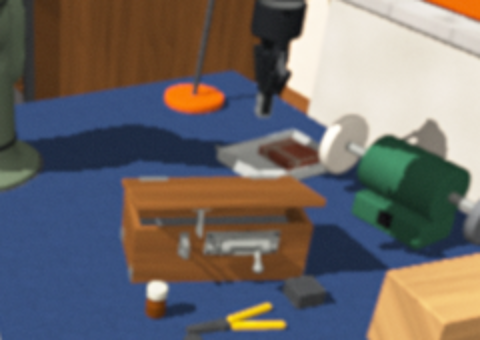

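The lid is sinking shut on its own and is nearly closed. Now I'll reorient the tool and move out in front.

```bash
M='python3 -m crank'
$M '0 0 .024 0 0 0 0;0 0 .03 0 0 0 0;0 0 .03 0 0 0 0;.04 0 .03 0 0 0 0;.04 0 .03 0 0 0 0;.04 0 .03 0 0 0 -6;.04 0 .023 0 0 0 -7;.04 0 0 0 0 0 -7'
$M '.04 0 0 0 0 0 -7;.04 0 0 0 0 0 -7;.04 0 0 0 0 0 -7;.04 0 0 0 0 0 -7;.04 0 0 0 0 0 -7;.04 0 0 0 0 0 -7;.04 0 0 0 0 0 -7;.04 0 0 0 0 0 -7'
$M '.04 0 0 0 0 0 -7;.04 0 0 0 0 0 -7;.04 0 0 0 0 6.5 0;.04 0 0 0 0 6.5 0;.04 0 0 0 0 6.5 0;.04 0 0 0 0 6.5 0;.04 0 0 0 0 6.5 0;.04 0 0 0 0 6.5 0'
python3 d.py case -185 -55 123 160 45
```

```text
clock: 12.7
position: [0.7689, 0.2261, 0.3146]
tool_rot: [-3.14, 0.002, 1.573]
force: [-0.9, -1.1, -0.2]
grip_width: 0.0402
finger_force: 0.0
clock: 13.37
position: [0.7657, 0.229, 0.3165]
tool_rot: [-3.14, -0.001, 2.555]
force: [-1.0, -0.5, 0.7]
grip_width: 0.04
finger_force: 0.0
clock: 14.03
position: [0.7431, 0.2254, 0.2966]
tool_rot: [-3.135, -0.438, 2.791]
force: [-1.0, 1.1, -0.8]
grip_width: 0.0397
finger_force: 0.0
t 14.03 pos [0.7431 0.2254 0.2966] case [-229.1  -31.2  296.6] F [-1.   1.1 -0.8] w 0.0397 fingF 0.0
q [-0.23  1.06 -0.18  0.5  -0.12  1.93  0.85]
shift tool mm [-33.7  24.8 175.8] turn deg [-0.3 19.9 -0.2] | shift in target axes [-91.6  23.8 154. ]
```

```bash
M='python3 -m crank'
$M '.04 -.006 .004 .025 0 0 0;.04 -.006 .004 .025 0 0 0;.04 -.006 .004 .025 0 0 0;.04 -.006 .004 .025 0 0 0;.04 -.006 .004 .025 0 5 0;.04 -.004 .005 .025 0 5 0;.04 0 0 .025 0 5 0;.04 0 0 0 0 5 0'
python3 d.py case -185 -55 123 160 45
```

```text
clock: 14.7
position: [0.6939, 0.2641, 0.1203]
tool_rot: [-3.134, -0.788, 2.785]
force: [-0.5, 1.3, -1.2]
grip_width: 0.0399
finger_force: 0.0
t 14.7 pos [0.6939 0.2641 0.1203] case [-169.7  -50.7  120.3] F [-0.5  1.3 -1.2] w 0.0399 fingF 0.0
q [-0.21  1.32 -0.29  0.52 -0.22  1.93  0.83]
shift tool mm [ -8.8   4.4 -12.8] turn deg [-0.1 -0.1 -0.3] | shift in target axes [ -8.9   4.3 -12.7]
```

```bash
python3 - <<'E'
from h import *
C=np.array([.5171,.2745,0]); a=np.radians(160)
Rz=np.array([[np.cos(a),-np.sin(a),0],[np.sin(a),np.cos(a),0],[0,0,1]])
s=shot('scene'); 
K=C+Rz@np.array([-.114,-.055,.052]); print('predicted knob px',proj(s,K), 'bolt end/keeper', proj(s,C+Rz@np.array([-.091,.067,.08])))
u0,v0=400,140
cv2.imwrite('pics/near.png',cv2.resize(s['pixels'][130:220,350:480],None,fx=5,fy=5,interpolation=2)[:,:,::-1])
E
```

```text
predicted knob px [[428.38684806 194.01418926]] bolt end/keeper [[391.74393641 183.94224432]]
```

View pics/near.png

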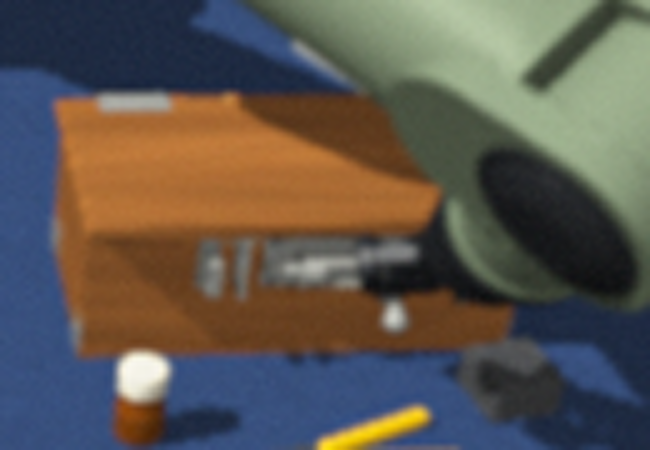

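Lid is shut, and the knob shows at about (428.6,193.4) against a predicted (428.4,194.0), so the case pose is good. Approaching the knob.

```bash
M='python3 -m crank'
$M '.04 -.0085 .0043 0 0 0 0;.04 0 0 .015 0 0 0;.04 0 0 .015 0 0 0;.04 0 0 .015 0 0 0;.04 0 0 .015 0 0 0;.04 0 0 .01 0 0 0;.04 0 0 .005 0 0 0;.04 0 0 0 0 0 0'
python3 d.py case -120 -55 58 160 45
```

```text
clock: 15.42
position: [0.6508, 0.2831, 0.0663]
tool_rot: [3.141, -0.773, 2.788]
force: [-0.9, 0.6, 0.1]
grip_width: 0.0398
finger_force: 0.0
t 15.42 pos [0.6508 0.2831 0.0663] case [-122.7  -53.8   66.3] F [-0.9  0.6  0.1] w 0.0398 fingF 0.0
q [-0.21  1.26 -0.29  0.79 -0.22  1.7   0.87]
shift tool mm [-3.9  1.2  7.8] turn deg [ 0.2  0.7 -0.2] | shift in target axes [-4.   1.2  7.7]
```

```bash
M='python3 -m crank'
$M '.04 -.004 .001 .004 0 .5 0;.04 0 0 .004 0 0 0;.04 0 0 0 0 0 0;.015 0 0 0 0 0 0;.01 0 0 0 0 0 0;0 0 0 0 0 0 0;0 0 0 0 0 0 0;0 0 0 0 0 0 0' 25
python3 d.py case -120 -55 58 160 45
```

```text
clock: 16.08
position: [0.649, 0.2846, 0.0572]
tool_rot: [3.14, -0.783, 2.787]
force: [1.3, -1.9, 0.7]
grip_width: 0.0136
finger_force: 24.4
t 16.08 pos [0.649  0.2846 0.0572] case [-120.5  -54.6   57.2] F [ 1.3 -1.9  0.7] w 0.0136 fingF 24.37436878681183
q [-0.21  1.28 -0.29  0.78 -0.22  1.7   0.87]
shift tool mm [ 1.   0.4 -0.2] turn deg [ 0.3  0.2 -0.2] | shift in target axes [ 1.   0.4 -0.2]
```

```bash
M='python3 -m crank'
$M '0 0 0 -.0048 0 0 0;0 .0004 0 -.0047 0 0 0;0 .0012 0 -.0045 0 0 0;0 .0016 0 -.0044 0 0 0;0 .0023 0 -.004 0 0 0;0 .0027 0 -.004 0 0 0;0 .0022 0 -.0022 0 0 0;0 .0022 0 -.0022 0 0 0'
python3 d.py case -133 -55 89 160 45
$M '0 0 0 0 0 0 0;0 0 -.002 0 0 0 0;0 0 -.004 0 0 0 0;0 0 -.004 0 0 0 0;0 0 0 0 0 0 0;0 0 0 0 0 0 0;0 0 0 0 0 0 0;0 0 0 0 0 0 0'
python3 d.py case -133 -55 89 160 45
```

```text
clock: 16.75
position: [0.6608, 0.2803, 0.0882]
tool_rot: [3.14, -0.783, 2.787]
force: [-2.1, 0.9, -3.0]
grip_width: 0.0139
finger_force: 24.4
t 16.75 pos [0.6608 0.2803 0.0882] case [-133.1  -54.6   88.2] F [-2.1  0.9 -3. ] w 0.0139 fingF 24.41103368997574
q [-0.21  1.27 -0.29  0.73 -0.22  1.77  0.86]
shift tool mm [ 0.6  0.4 -0.5] turn deg [ 0.3  0.1 -0.2] | shift in target axes [ 0.6  0.4 -0.5]
clock: 17.42
position: [0.6571, 0.2707, 0.0876]
tool_rot: [3.141, -0.784, 2.786]
force: [-4.5, -0.1, -1.1]
grip_width: 0.0136
finger_force: 24.6
t 17.42 pos [0.6571 0.2707 0.0876] case [-132.9  -44.3   87.6] F [-4.5 -0.1 -1.1] w 0.0136 fingF 24.637741148471832
q [-0.19  1.25 -0.29  0.76 -0.22  1.75  0.87]
shift tool mm [ 0.9 10.7 -1. ] turn deg [ 0.3  0.1 -0.2] | shift in target axes [ 0.9 10.7 -1.1]
```

```bash
M='python3 -m crank'
$M '0 0 -.005 0 0 0 0;0 0 -.006 0 0 0 0;0 0 -.006 0 0 0 0;0 0 -.006 0 0 0 0;0 0 -.006 0 0 0 0;0 0 -.005 0 0 0 0;0 0 0 0 0 0 0;0 0 0 0 0 0 0'
python3 d.py case -133 -9.6 89 160 45
```

```text
clock: 18.08
position: [0.6454, 0.2383, 0.0878]
tool_rot: [3.141, -0.783, 2.786]
force: [-1.7, -0.8, -2.1]
grip_width: 0.0135
finger_force: 24.8
t 18.08 pos [0.6454 0.2383 0.0878] case [-133.    -9.8   87.8] F [-1.7 -0.8 -2.1] w 0.0135 fingF 24.79209065437317
q [-0.15  1.21 -0.29  0.86 -0.21  1.71  0.91]
shift tool mm [ 0.9 -0.2 -0.9] turn deg [ 0.3  0.1 -0.3] | shift in target axes [ 0.9 -0.2 -0.9]
```

Slid 44.8 mm with no binding. Now lowering along the reversed arc.

```bash
M='python3 -m crank'
$M '0 -.0022 0 .0022 0 0 0;0 -.0022 0 .0022 0 0 0;0 -.0027 0 .004 0 0 0;0 -.0023 0 .004 0 0 0;0 -.0016 0 .0044 0 0 0;0 -.0012 0 .0045 0 0 0;0 -.0004 0 .0047 0 0 0;0 0 0 .0044 0 0 0'
python3 d.py case -120.5 -9.6 57.2 160 45
```

```text
clock: 18.75
position: [0.6341, 0.2433, 0.0572]
tool_rot: [3.14, -0.782, 2.787]
force: [18.4, -5.6, 9.0]
grip_width: 0.0135
finger_force: 27.5
t 18.75 pos [0.6341 0.2433 0.0572] case [-120.6  -10.7   57.2] F [18.4 -5.6  9. ] w 0.0135 fingF 27.48607188463211
q [-0.15  1.23 -0.29  0.91 -0.2   1.65  0.92]
shift tool mm [ 0.1 -1.1  0.1] turn deg [ 0.4  0.2 -0.2] | shift in target axes [ 0.1 -1.1  0.1]
```

```bash
M='python3 -m crank'
$M '.035 0 0 0 0 0 0;.035 0 0 0 0 0 0;.035 0 0 0 0 0 0;.035 0 0 0 0 0 0;.035 0 0 0 0 0 0;.035 0 0 0 0 0 0;.035 0 0 0 0 0 0;.035 0 0 -.005 0 0 0'
$M '.035 0 0 -.02 0 0 0;.035 0 0 -.03 0 0 0;.035 0 0 -.03 0 0 0;.035 0 0 -.03 0 0 0;.035 0 0 -.03 0 0 0;.035 0 0 -.03 0 0 0;.035 0 0 0 0 0 0;.035 0 0 0 0 0 0'
python3 d.py case -120.5 -9.6 57.2 160 45
python3 - <<'E'
from h import *
C=np.array([.5171,.2745,0]); a=np.radians(160)
Rz=np.array([[np.cos(a),-np.sin(a),0],[np.sin(a),np.cos(a),0],[0,0,1]])
s=shot('scene'); g=shot('top')
for q in ([-114,-10,52],[-127,-10,80],[-122,-10,61],[-114,-13,52]): print(q,proj(s,C+Rz@np.array(q)/1000))
cv2.imwrite('pics/bolted.png',cv2.resize(s['pixels'][130:220,350:480],None,fx=5,fy=5,interpolation=2)[:,:,::-1])
E
```

```text
clock: 19.42
position: [0.6365, 0.2424, 0.0604]
tool_rot: [3.141, -0.784, 2.787]
force: [-0.4, -0.4, 0.4]
grip_width: 0.0351
finger_force: 0.0
clock: 20.08
position: [0.7084, 0.1984, 0.1709]
tool_rot: [3.108, -0.743, 2.786]
force: [-0.4, 0.2, -1.2]
grip_width: 0.0352
finger_force: 0.0
t 20.08 pos [0.7084 0.1984 0.1709] case [-205.8    6.1  170.9] F [-0.4  0.2 -1.2] w 0.0352 fingF 0.0
q [-0.12  1.23 -0.29  0.58 -0.2   1.93  0.89]
shift tool mm [-14.   10.4 141.9] turn deg [ 2.2  2.4 -0.2] | shift in target axes [-20.1  15.7 140.7]
[-114, -10, 52] [[415.04885567 194.29408982]]
[-127, -10, 80] [[417.09825843 189.50433756]]
[-122, -10, 61] [[415.95874947 193.43066744]]
[-114, -13, 52] [[415.9396299  194.27536742]]
```

View pics/bolted.png

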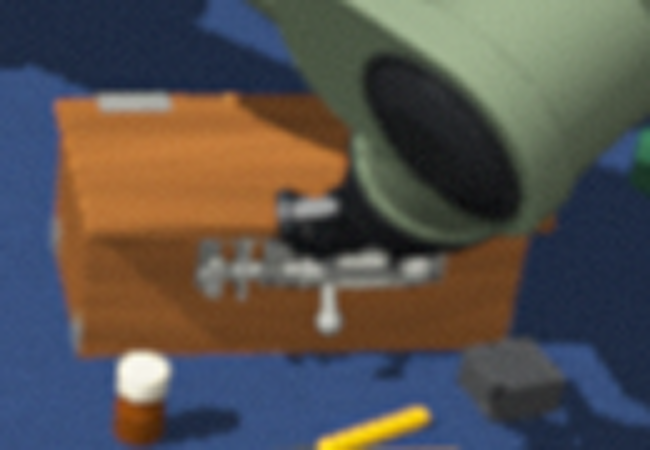

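The knob shows at (415.6,194.0) against a predicted (415.0,194.3) for home and dropped, and the rod runs through staple and keeper. The gripper is clear, so I'm handing in.

```bash
python3 -c "
from h import *
print(bot.job_done())"
```

```text
the job is handed in; nothing more can be done
None
```

The large-cup key is in the front bay, the lid is shut, and the bolt is home with its handle down in the second notch; I handed the job in at about 20 s, and no verdict came back.

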